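Rock the tight bung out of a developing tank

TASK

Swing the steel keeper on the developing tank well clear of the rubber stopper, then work the tight stopper out by rocking it side to side, a good ten degrees each way, while easing it straight up; do not drag the tank up out of its stand. Stand the stopper upright in the white drying tray without dropping it, and leave the film cassette, the film cartons and the swung-aside keeper where they are.

Things in the scene. Friction and masses are not known exactly. Their poses are not given: they have to be found in the camera images.
- stopper: Black rubber stopper, 70 g, 79 mm tall, flat bottom. Origin: centre of its underside; z up its axis. Plug 37-39 mm across (z=0 to 33 mm), flange 48 mm across (z=33 to 39), flat upright finger tab (z=39 to 79), 14 mm thick along its y, 32 mm wide along its x. Starts plugged into the neck, axes parallel to tank_neck's. After 15 mm of upward travel it is loose, after 30 mm clear of the rim.
- stopper_grip (a point): Point on the stopper's axis in the finger tab, 67 mm above the underside, 28 mm above the flange, 12 mm below the tab's top; axes as the stopper's.
- tank_neck (a point): Point on the tank's axis in its neck, level with the rubber lips that grip the plug; rock the stopper about it. 12 mm below the neck's rim (64 mm across, opening 47 mm), 136 mm above the bench, 15 mm above the seated stopper's underside. Moves with the tank: a grey cylinder with black bands, 120 mm across in a grey plastic stand 150 mm square fixed to the bench. Axes: z up, x towards the keeper.
- tank (a joint): Lift of the tank in its stand, m; 0 = seated; it can only rise (about 13 N) and sinks back by its weight. A straight pull on the stopper needs 17 to 26 N and lifts the tank with it. While the stopper is being tilted about tank_neck the lips slip: it then comes up easily, about 3 mm per swing from 0.2 rad one way to 0.2 rad the other. Beyond 0.22 rad it binds on the rim.
- keeper (a joint): Angle of the steel keeper, a flat bar 10 mm wide swivelling on top of the tank, rad; 0 = its inner tip lies 1 mm above the stopper's flange, the bar along tank_neck's x. Swings to 1.7 either way, positive anticlockwise from above; stays where left (about 1 N at the post); well clear of the flange beyond 0.95 either way.
- keeper_post (a point): Centre of the top of the keeper's upright thumb post: steel pin 12 mm across, 25 mm tall above the bar, at the bar's outer end 36 mm from the pivot; top 192 mm above the bench. Push it sideways to swing the keeper.
- keeper_hinge (a point): Point on the keeper's vertical pivot axis at the top of the bar, 47 mm from the tank's axis along tank_neck's x.
- tray: White open drying tray, 180 mm along its x by 150 mm along its y, 22 mm high, walls and floor 4 mm thick, fixed to the bench. Origin: centre of its underside on the bench.
- cassette: Film cassette, 26 mm across, 53 mm tall, standing in the corner of the tray at about x=-60, y=+45 mm of the tray; must not be disturbed. Origin: centre of its underside.
- film_box_a: Green film carton 110 x 42 x 65 mm with a black end on the bench beyond the work area; bystander. Origin: centre of its underside.
- film_box_b: Brown film carton 110 x 42 x 65 mm next to the green one; bystander. Origin: centre of its underside.

How it is judged:
On the way, in this order (a step that is already met when the one before it is completed fails the run):
1. the keeper is swung clear (more than 0.9 rad either way) with the stopper still plugged in ((value of joint keeper above 0.9 rad or value of joint keeper below -0.9 rad) and z of stopper in the frame of tank_neck below 0.005 m and horizontal distance between stopper and tank_neck below 0.02 m), for 0.1 s.
2. the stopper, still in the neck, is rocked over by more than 0.09 rad (angle between stopper's own z axis and vertical above 0.09 rad and z of stopper in the frame of tank_neck below 0.005 m and horizontal distance between stopper and tank_neck below 0.02 m).
3. still in the neck, it is brought back upright (tilt under 0.05 rad) (angle between stopper's own z axis and vertical below 0.05 rad and z of stopper in the frame of tank_neck below 0.005 m and horizontal distance between stopper and tank_neck below 0.02 m).
4. still in the neck, it is rocked over by more than 0.09 rad again (all of step 2).
5. the stopper is out, its underside above the neck's rim (z of stopper in the frame of tank_neck above 0.016 m), for 0.1 s.
At the end, for the whole second after the job is handed in: The stopper stands upright (within 0.15 rad) and at rest on the floor of the tray, let go; the tank is fully down in its stand (within 3 mm) and the keeper is still swung aside (more than 0.7 rad) (x of stopper in the frame of tray between -0.088 and 0.088 m and y of stopper in the frame of tray between -0.073 and 0.073 m and z of stopper in the frame of tray below 0.008 m and angle between stopper's own z axis and vertical below 0.15 rad and linear speed of stopper below 0.02 m/s and value of joint tank below 0.003 m and (value of joint keeper above 0.7 rad or value of joint keeper below -0.7 rad)); the robot touches nothing.
It fails at once if the tank is dragged up more than 10 mm in its stand (value of joint tank above 0.01 m).
It fails at once if the stopper is dropped (faster than 0.8 m/s with no finger on it) (linear speed of stopper above 0.8 m/s and contact force between the fingers and stopper below 0.05 N).
It fails at once if another thing (cassette, film cartons) is moved more than 30 mm (distance of any of cassette, film_box_a, film_box_b from where it was at the start of the episode above 0.03 m).
It fails at once if the cassette is knocked over (angle between cassette's own z axis and vertical above 0.5 rad).
It also fails if it takes over 67 s, if anything falls off the work surface, if the arm or the gripper's body presses on something with over 40 N, if the wrist force passes 120 N, or if a joint passes its speed limit or range.

ROBOT

A 7-joint arm with a two-finger parallel gripper is mounted at the origin on the work surface. World frame = base frame: x ahead of the robot, y to its left, z up, the work surface at z = 0. Lengths are in m, angles in rad, forces in N, time in s.
With the tool pointing down it reaches from about 0.425 to 0.925 m from the base axis. Payload 6.8 kg.
Tool frame: the origin (TCP) lies at the very end of the fingers, on their centre line; the grasp point (between the pads) lies 19 mm behind it; z points along the fingers, x is the direction in which the jaws open and shut, and the axes are right-handed (so a half turn about z gives the same grasp; the last joint's range is limited). The gripper opens to 85 mm and grips with 20 to 120 N. Pads are 22 mm wide; open, the fingers measure 114 mm over their backs; the gripper's body (76 mm by 85 mm) begins 54 mm behind the grasp point. The pads swing forward as they close: fully open they stand 13 mm farther back than shut.
Start: joints at [1.07, 0.477, 0.022, 1.555, -0.011, 1.109, -0.083], TCP at [0.258, -0.624, 0.231] pointing down, gripper open.
Joint ranges: [-2.96, 2.96], [-0.34, 2.1], [-1.41, 1.46], [0.24, 2.44], [-1.37, 4.51], [0.17, 1.92], [-2.96, 2.96]. Speed limits (rad/s): [2.39, 2.39, 3.14, 3.14, 3.14, 3.14, 3.14].

INTERFACE

Orientations are given as a rotation vector (axis times angle).
In Python, from bench import r, grab_frame gives the robot as it stands. The module is installed in compiled form; this text tells all that it offers.
- The arm moves only by the tool send_rows, never from a script. Its argument "series" is a list of rows, each a list of 2 entries, a list of its own where there are three numbers: the shift along the tool's x, y, z in m, then the turn, a rotation vector about the tool's x, y, z in units of 5 degrees (1.0 is 5 degrees). A call has 1 to 20 rows; each row shifts and turns the commanded pose from where the row before left it, along the tool's axes as they then stand; what a row does not reach is not made up. A row lasts 1/8 s, in which the tool goes at most 62.5 mm and 10.7 degrees, less where a joint would pass 70% of its speed; a pose out of reach is approached as far as the arm can. A call is refused whole if a number of a shift passes 0.0625 or a number of a turn 1, either way. A call with a gripper value outside its range is refused whole. "fingers" is the closure in counts, from 0 (fully open) to 255 (shut), set as the call begins (left out, the last holds). The fingers move at their own pace and stop on an object; "grip_force" is the grip in N (left out, the last holds). Time passes only in rows, so rows that do not move let the fingers close. It gives the time, the measured TCP pose, the force and the opening at its end, in the units of the state.
- r.get_obs(): the state, without advancing time (a new reading comes with each control period).
- grab_frame(name): name is "scene" or "top"; returns a dict with "frame" (400x640x3 uint8, red, green, blue), "fx", "fy", "cx", "cy" (pixels), "origin" and "rotation" of the camera in the world. Camera axes: x right, y down, z forward; pixel columns grow to the right and rows downward; lengths in m; the calibration is good to about 2 mm. A picture is of the moment at which its call begins. There is no depth.
- r.hand_in(): hands the job in, once; it reports no verdict.
The state is a dict: "clock": time; "joints": joint angles; "qvel": joint speeds; "tau": joint torques, N m; "tcp_pos": TCP position; "orientation": TCP orientation; "contact_force": force on the tool from outside, world axes, zero at the start; "moment": the same for the moment, N m; "grip_width": finger opening in m.
Only numpy, scipy, OpenCV 4.12 (cv2) and the standard library are available. Lean on these libraries where they do the work, as an engineer would, in place of code of your own. Each camera call takes 0.05 s, during which the arm holds its last target.

## Working session

There is one attempt and no reset: what is moved stays moved. The work goes in short steps, Python scripts to look and compute and a tool call to move; the robot and the scene stay as the last step left them, time stands still between calls to the robot, and variables do not carry over. Pictures are saved under pics/ and viewed, and the job is handed in when it is done.

Besides the shell and the picture viewer there is one more tool, called after "Emit:" by a JSON object that holds its "api" and its "payload". send_rows: Moves the arm, as the interface text tells. Its arguments: {"type":"object","properties":{"series":{"type":"array"},"fingers":{"type":"number"},"grip_force":{"type":"number"}},"required":["series"]}

```bash
mkdir -p pics
python3 - <<'E'
from bench import r, grab_frame
import cv2,numpy as np
o=r.get_obs()
for k,v in o.items(): print(k,np.round(v,4))
for n in("scene","top"):
    f=grab_frame(n); cv2.imwrite(f"pics/{n}0.png",f["frame"][:,:,::-1])
    np.savez(f"{n}0.npz",**f)
    print(n,[ (k,np.round(f[k],4).tolist()) for k in f if k!="frame"])
E
```

```text
clock 0.0
joints [ 1.0699  0.4778  0.0224  1.5564 -0.0115  1.1093 -0.0831]
qvel [ 0.      0.001  -0.0026 -0.0009 -0.0007 -0.0021 -0.0006]
tau [-9.00000e-04 -5.96450e+01  1.60780e+00 -2.81198e+01  1.26000e-02
  9.50000e-03 -0.00000e+00]
tcp_pos [ 0.2581 -0.6231  0.2303]
orientation [-2.6115e+00  1.7448e+00  2.5000e-03]
contact_force [-0.0228  0.1836  0.6702]
moment [-0.0141  0.03   -0.0531]
grip_width 0.0854
scene [('fx', 474.1371), ('fy', 474.1371), ('cx', 314.0262), ('cy', 191.8263), ('origin', [0.9098, -0.2998, 0.8523]), ('rotation', [-2.4444, -0.9715, 0.253])]
top [('fx', 394.889), ('fy', 394.889), ('cx', 321.6845), ('cy', 201.8852), ('origin', [0.5016, 0.0258, 1.0613]), ('rotation', [-2.165, 2.1415, -0.1313])]
```

View pics/scene0.png

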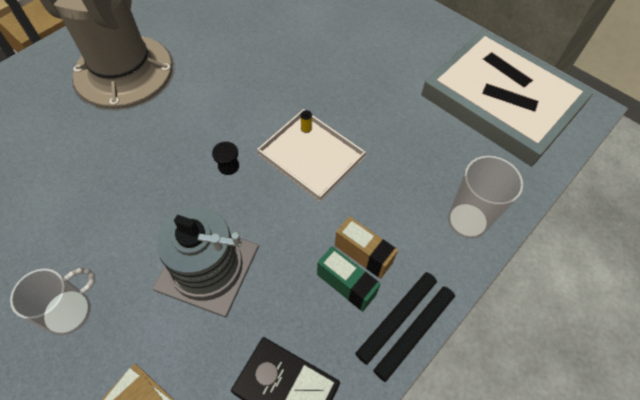

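View pics/top0.png

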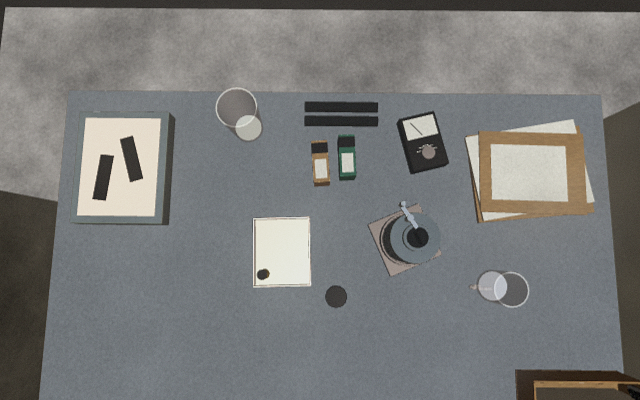

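The scene view shows the tank at about (200,245), the tray at (312,152) with the cassette at (306,121), and the cartons at (350,265). In the top view the tank is at about (412,238) and the tray at (282,252). I'll zoom in.

```bash
cat > h.py <<'E'
import numpy as np,cv2
from scipy.spatial.transform import Rotation as R
def load(n): return dict(np.load(n,allow_pickle=True))
def Rm(f):
    a=np.array(f["rotation"]); return a if a.shape==(3,3) else R.from_rotvec(a).as_matrix()
def proj(f,p):
    c=Rm(f).T@(np.array(p)-f["origin"]); return np.array([f["fx"]*c[0]/c[2]+f["cx"],f["fy"]*c[1]/c[2]+f["cy"]])
def ray(f,u,v):
    d=Rm(f)@np.array([(u-f["cx"])/f["fx"],(v-f["cy"])/f["fy"],1]); return np.array(f["origin"]),d/np.linalg.norm(d)
def onz(f,u,v,z):
    o,d=ray(f,u,v); return o+d*(z-o[2])/d[2]
def tri(f1,p1,f2,p2):
    o1,d1=ray(f1,*p1);o2,d2=ray(f2,*p2)
    s=np.linalg.lstsq(np.c_[d1,-d2],o2-o1,rcond=None)[0]
    a,b=o1+s[0]*d1,o2+s[1]*d2; return (a+b)/2,np.linalg.norm(a-b)
def crop(f,name,x0,y0,x1,y1,s):
    im=f["frame"][y0:y1,x0:x1,::-1]; cv2.imwrite(name,cv2.resize(im,None,fx=s,fy=s,interpolation=cv2.INTER_CUBIC))
E
python3 - <<'E'
from h import *
s=load("scene0.npz");t=load("top0.npz")
print(proj(s,[0,0,0]),proj(t,[0.5,0,0]),proj(t,[.6,0,0]))
crop(s,"pics/s_tank.png",140,200,260,320,5)
crop(t,"pics/t_tank.png",360,190,460,290,6)
for p in[(413,238)]: print("tank",onz(t,*p,.15))
print("tray corners",[np.round(onz(t,*p,.022),3) for p in[(253,217),(311,216),(311,287),(253,288)]])
print("round",onz(t,336,296,.05)); print("cass",onz(t,263,274,.053))
E
```

```text
[123.12473494  71.93562042] [333.16017639 253.06213857] [333.43942681 215.67646561]
tank [ 0.53659947 -0.17947148  0.15      ]
tray corners [array([0.592, 0.213, 0.022]), array([0.596, 0.06 , 0.022]), array([0.412, 0.057, 0.022]), array([0.408, 0.207, 0.022])]
round [ 0.39348786 -0.00670113  0.05      ]
cass [0.445835   0.17746118 0.053     ]
```

```bash
ls -la pics
```

```text
total 1372
drwxr-xr-x 2 agent agent   4096 Dec  7 04:56 .
drwxr-xr-x 3 agent agent   4096 Dec  7 04:56 ..
-rw-r--r-- 1 agent agent 289019 Dec  7 04:56 s_tank.png
-rw-r--r-- 1 agent agent 344609 Dec  7 04:54 scene0.png
-rw-r--r-- 1 agent agent 333661 Dec  7 04:56 t_tank.png
-rw-r--r-- 1 agent agent 420518 Dec  7 04:54 top0.png
```

View pics/s_tank.png

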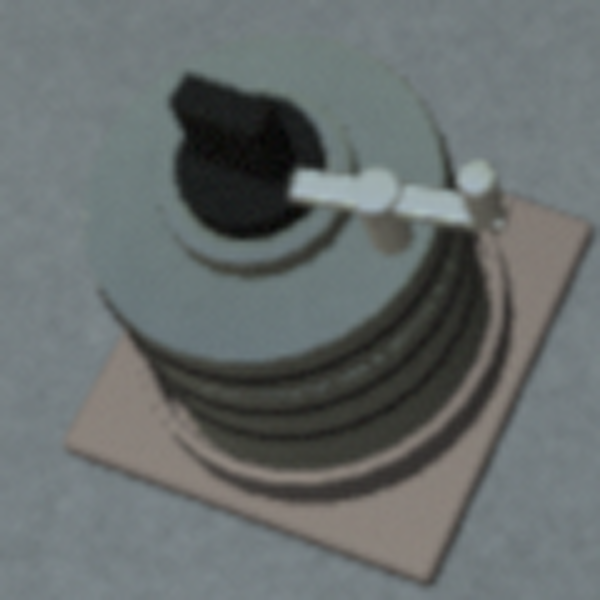

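View pics/t_tank.png

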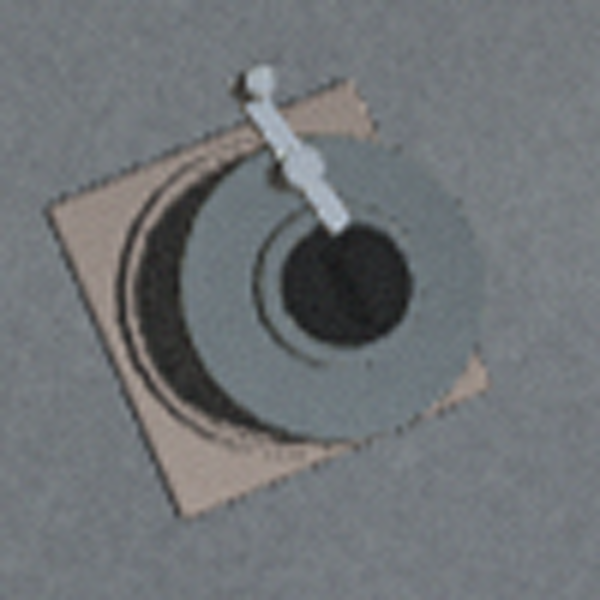

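Run:
```python
from h import *
s=load("scene0.npz");t=load("top0.npz")
S=lambda x,y:((x+.5)/5-.5+140,(y+.5)/5-.5+200)
T=lambda x,y:((x+.5)/6-.5+360,(y+.5)/6-.5+190)
# flange by mask
im=t["frame"].astype(int).sum(2)
m=np.zeros_like(im,np.uint8); m[218:256,400:432]=(im[218:256,400:432]<150)
c=max(cv2.findContours(m,0,1)[0],key=cv2.contourArea); print(cv2.contourArea(c),cv2.fitEllipse(c),cv2.minEnclosingCircle(c))
fl=cv2.minEnclosingCircle(c)[0]
print("flange top",onz(t,*fl,.16), onz(t,*T(347,285),.16))
print("flange scene",onz(s,*S(250,167),.16))
print("post top", onz(t,*T(262,80),.192), onz(s,*S(480,173),.192), tri(t,T(262,80),s,S(480,173)))
print("pivot",onz(t,*T(305,160),.17),onz(s,*S(381,183),.17),tri(t,T(305,160),s,S(381,183)))
for p in [(50,210),(350,82),(487,380),(183,518)]: print("stand",onz(t,*T(*p),.005))
for p in [(68,447),(430,583),(592,228)]: print("stand s",onz(s,*S(*p),.005))
# tank top plate
crop(s,"pics/s_tray.png",200,100,380,210,4)
crop(t,"pics/t_tray.png",240,205,350,315,5)
```

```text
290.5 ((417.2322998046875, 237.13258361816406), (18.335275650024414, 20.413307189941406), 90.27108001708984) ((417.1480407714844, 237.4608917236328), 10.442268371582031)
flange top [ 0.53754065 -0.1866563   0.16      ] [ 0.53840277 -0.18728264  0.16      ]
flange scene [ 0.54202019 -0.19082812  0.16      ]
post top [ 0.61225473 -0.14982469  0.192     ] [ 0.61168097 -0.14875491  0.192     ] (array([ 0.61220976, -0.14930549,  0.19353183]), np.float64(0.0005137273109069549))
pivot [ 0.58481794 -0.1700139   0.17      ] [ 0.5816727  -0.16755523  0.17      ] (array([ 0.58433569, -0.16870947,  0.17564178]), np.float64(0.0001562527041808055))
stand [ 0.57661459 -0.09228585  0.005     ]
stand [ 0.6355704  -0.22703874  0.005     ]
stand [ 0.50358783 -0.28485618  0.005     ]
stand [ 0.44204584 -0.15009534  0.005     ]
stand s [ 0.50026172 -0.28529925  0.005     ]
stand s [ 0.63526956 -0.22725412  0.005     ]
stand s [ 0.57640597 -0.09192298  0.005     ]
```

View pics/s_tray.png

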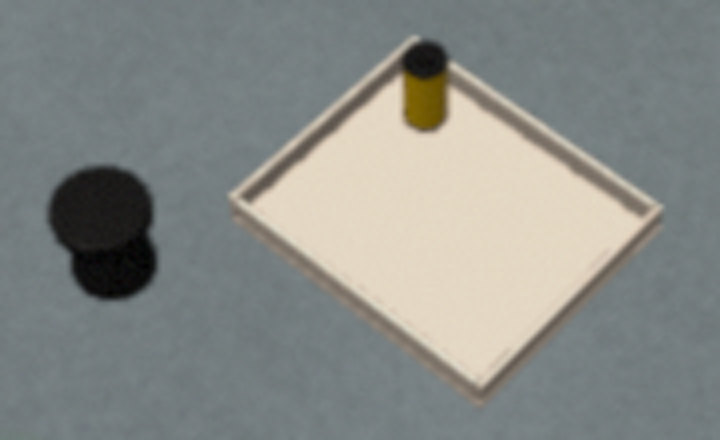

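View pics/t_tray.png

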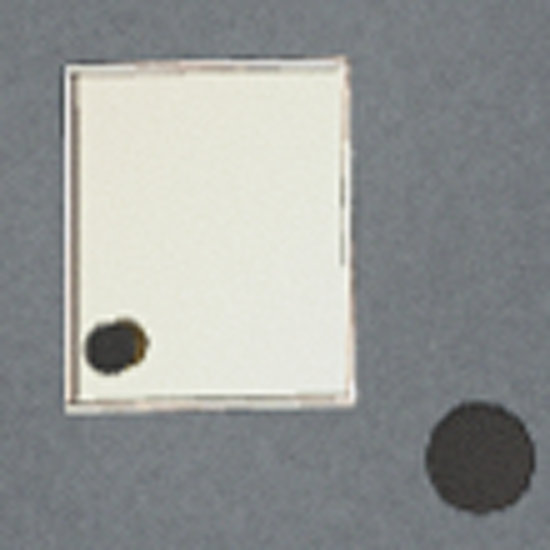

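Run:
```python
from h import *
from bench import r
o=r.get_obs(); M=R.from_rotvec(o["orientation"]).as_matrix(); print(np.round(M,3)); print("x yaw",np.degrees(np.arctan2(M[1,0],M[0,0])))
s=load("scene0.npz");t=load("top0.npz")
S=lambda x,y:((x+.5)/5-.5+140,(y+.5)/5-.5+200)
T5=lambda x,y:((x+.5)/5-.5+240,(y+.5)/5-.5+205)
S4=lambda x,y:((x+.5)/4-.5+200,(y+.5)/4-.5+100)
a=[onz(s,*S(*p),.2) for p in [(188,73),(272,98),(252,138),(172,97)]]
print(np.round(a,4)); print("tab ctr",np.mean(a,0)); 
for i,j in((0,1),(3,2)): print(np.degrees(np.arctan2(*(a[j]-a[i])[1::-1])))
print("tray top cam",[np.round(onz(t,*T5(*p),.022),4) for p in [(66,66),(347,59),(354,405),(66,411)]])
print("tray scene",[np.round(onz(s,*S4(*p),.022),4) for p in [(662,208),(481,388),(231,197),(415,38)]])
print("cass",onz(s,*S4(425,60),.053),onz(t,*T5(112,348),.053)); print("round", onz(s,*S4(102,208),.06),tri(s,S4(102,208),t,T5(480,457)))
```

```text
[[ 0.383 -0.924 -0.001]
 [-0.924 -0.383  0.001]
 [-0.002  0.    -1.   ]]
x yaw -67.49351982430973
[[ 0.5242 -0.1898  0.2   ]
 [ 0.5498 -0.1775  0.2   ]
 [ 0.5561 -0.1905  0.2   ]
 [ 0.5272 -0.1984  0.2   ]]
tab ctr [ 0.53933525 -0.18904101  0.2       ]
25.6404637092727
15.423897541028188
tray top cam [array([0.59  , 0.2135, 0.022 ]), array([0.5953, 0.0651, 0.022 ]), array([0.416 , 0.0587, 0.022 ]), array([0.4112, 0.2075, 0.022 ])]
tray scene [array([0.5905, 0.212 , 0.022 ]), array([0.5959, 0.0634, 0.022 ]), array([0.4182, 0.0578, 0.022 ]), array([0.413 , 0.2057, 0.022 ])]
cass [0.44616532 0.17942511 0.053     ] [0.44531037 0.17996477 0.053     ]
round [ 0.39811257 -0.00853937  0.06      ] (array([ 0.39366328, -0.00577364,  0.05290404]), np.float64(0.00041003570127504254))
```

Emit:
{"api": "send_rows", "payload": {"series": [[[0,0,-0.003],[0,0,-0.92]],[[0,0,-0.003],[0,0,-0.92]],[[0,0,-0.003],[0,0,-0.92]],[[0,0,-0.003],[0,0,-0.92]],[[0,0,-0.003],[0,0,-0.92]],[[0,0,-0.003],[0,0,-0.92]],[[0,0,-0.003],[0,0,-0.92]],[[0,0,-0.003],[0,0,-0.92]],[[0,0,-0.003],[0,0,-0.92]],[[0,0,0],[0,0,0]]], "fingers": 255, "grip_force": 40}}

```text
clock: 1.35
tcp_pos: [0.2583, -0.6235, 0.258]
orientation: [-3.06, 0.71, 0.0]
contact_force: [0.6, 0.2, -0.1]
grip_width: -0.0
```

Emit:
{"api": "send_rows", "payload": {"series": [[[0.005,-0.02,0],[0,0,0]],[[0.01,-0.04,0],[0,0,0]],[[0.01,-0.041,0],[0,0,0]],[[0.01,-0.041,0],[0,0,0]],[[0.01,-0.041,0],[0,0,0]],[[0.01,-0.041,0],[0,0,0]],[[0.01,-0.041,0],[0,0,0]],[[0.01,-0.041,0],[0,0,0]],[[0.01,-0.041,0],[0,0,0]],[[0.01,-0.041,0],[0,0,0]],[[0.01,-0.041,0],[0,0,0]],[[0.01,-0.041,0],[0,0,0]],[[0.01,-0.041,0],[0,0,0]],[[0.01,-0.041,0],[0,0,0]],[[0.007,-0.029,0],[0,0,0]],[[0,0,0],[0,0,0]],[[0,0,0],[0,0,0]]]}}

```text
clock: 3.48
tcp_pos: [0.6408, -0.1641, 0.258]
orientation: [3.06, -0.709, -0.001]
contact_force: [-0.3, 0.1, -0.9]
grip_width: -0.0001
```

```bash
cat >> h.py <<'E'
def st():
    from bench import r
    o=r.get_obs(); M=R.from_rotvec(o["orientation"]).as_matrix()
    print("t",o["clock"],"tcp",np.round(o["tcp_pos"],4),"xyaw",round(np.degrees(np.arctan2(M[1,0],M[0,0])),2),"z",np.round(M[:,2],4),"F",np.round(o["contact_force"],2),"w",round(float(o["grip_width"]),4)); return o,M
def togo(p):
    o,M=st(); print("togo tool",np.round(M.T@(np.array(p)-o["tcp_pos"]),4))
def snap(tag):
    from bench import grab_frame
    for n in("scene","top"):
        f=grab_frame(n); np.savez(f"{n}{tag}.npz",**f)
E
python3 -c "
from h import *
togo([.636,-.161,.173]);snap('1')
s=load('scene1.npz');t=load('top1.npz');crop(s,'pics/s1.png',130,150,290,310,4);crop(t,'pics/t1.png',340,150,460,270,4)"
```

```text
t 3.475 tcp [ 0.6408 -0.1641  0.258 ] xyaw -26.11 z [-9.e-04 -4.e-04 -1.e+00] F [-0.33  0.13 -0.94] w -0.0001
togo tool [-0.0057 -0.0007  0.085 ]
```

View pics/s1.png

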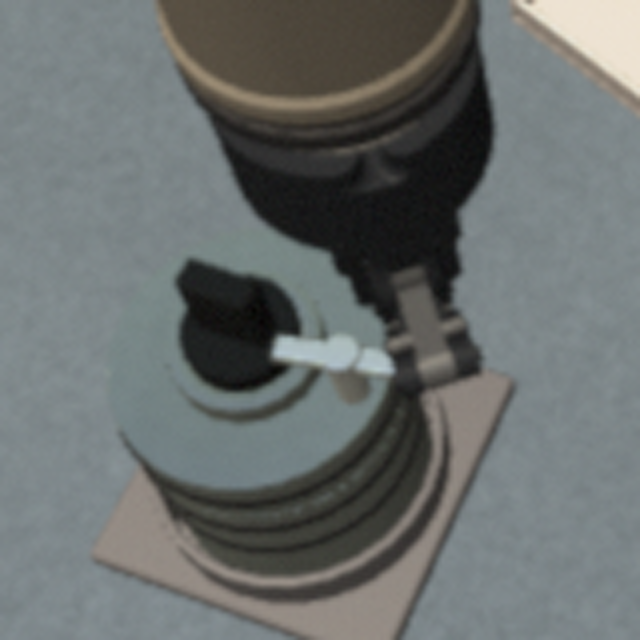

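Emit:
{"api": "send_rows", "payload": {"series": [[[0,0,0.01],[0,0,0]],[[0,0,0.015],[0,0,0]],[[0,0,0.015],[0,0,0]],[[0,0,0.015],[0,0,0]],[[0,0,0.015],[0,0,0]],[[0,0,0.009],[0,0,0]],[[0,0,0.004],[0,0,0]],[[0,0,0],[0,0,0]]]}}

```text
clock: 4.58
tcp_pos: [0.6416, -0.1643, 0.1753]
orientation: [3.06, -0.709, 0.0]
contact_force: [-0.8, 1.0, 0.1]
grip_width: 0.0001
```

```bash
python3 -c "
from h import *
st();snap('2')
s=load('scene2.npz');t=load('top2.npz');crop(s,'pics/s2.png',130,150,290,310,4);crop(t,'pics/t2.png',340,150,460,270,4)
P=np.array([.5825,-.1697]);n=np.array([np.cos(np.radians(154)),np.sin(np.radians(154))])
M=np.array([[.898,-.44],[-.44,-.898]])
q0=None
for a in range(35,98,8):
    q=P+.036*np.array([np.cos(np.radians(a)),np.sin(np.radians(a))])
    F=q-.0215*n
    print(a,F.round(4), None if q0 is None else (M@(F-q0)).round(4)); q0=F
"
```

```text
t 4.575 tcp [ 0.6416 -0.1643  0.1753] xyaw -26.09 z [ 1.e-04 -0.e+00 -1.e+00] F [-0.8   0.98  0.11] w 0.0001
35 [ 0.6313 -0.1585] None
43 [ 0.6282 -0.1546] [-0.0046 -0.0021]
51 [ 0.6245 -0.1511] [-0.0048 -0.0015]
59 [ 0.6204 -0.1483] [-0.005  -0.0008]
67 [ 0.6159 -0.146 ] [-0.005  -0.0001]
75 [ 0.6111 -0.1444] [-0.005   0.0006]
83 [ 0.6062 -0.1434] [-0.0048  0.0013]
91 [ 0.6012 -0.1431] [-0.0046  0.002 ]
```

View pics/s2.png

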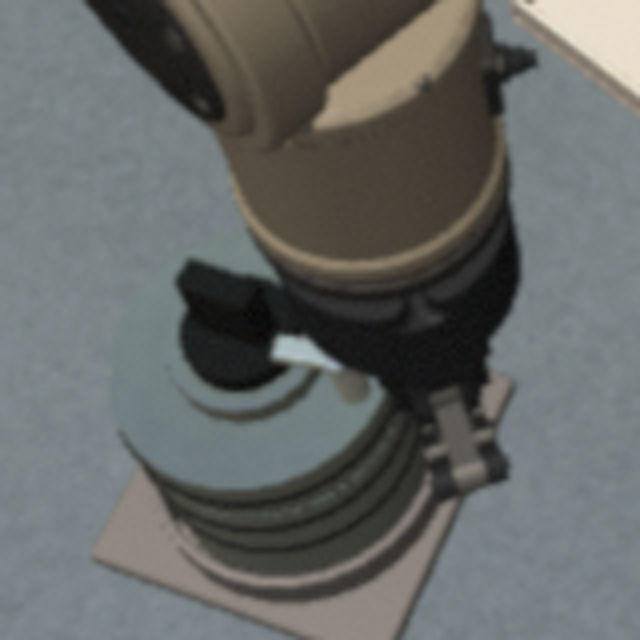

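View pics/t2.png

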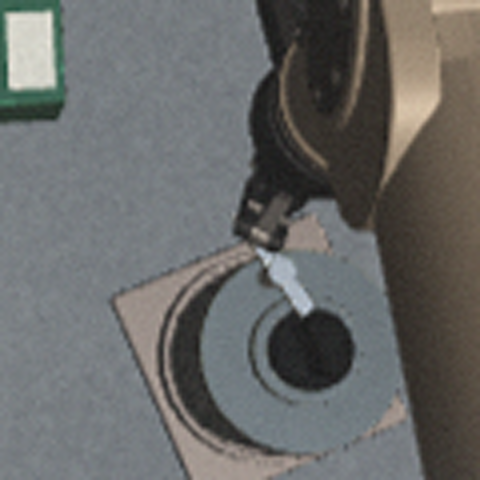

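Emit:
{"api": "send_rows", "payload": {"series": [[[-0.006,0,0],[0,0,0]],[[-0.006,-0.0007,0],[0,0,0]],[[-0.0046,-0.0021,0],[0,0,0]],[[-0.0048,-0.0015,0],[0,0,0]],[[-0.005,-0.0008,0],[0,0,0]],[[-0.005,-0.0001,0],[0,0,0]],[[-0.005,0.0006,0],[0,0,0]],[[-0.0048,0.0013,0],[0,0,0]],[[-0.0046,0.002,0],[0,0,0]],[[-0.0043,0.0026,0],[0,0,0]],[[0,0,0],[0,0,0]],[[0,0,0],[0,0,0]]]}}

```text
clock: 6.18
tcp_pos: [0.5955, -0.1437, 0.1751]
orientation: [3.06, -0.71, -0.001]
contact_force: [-0.2, -0.4, 0.4]
grip_width: -0.0001
```

```bash
python3 -c "
from h import *
st();snap('3')
s=load('scene3.npz');t=load('top3.npz');crop(s,'pics/s3.png',130,150,290,310,4);crop(t,'pics/t3.png',340,150,460,270,4)
"
```

```text
t 6.175 tcp [ 0.5955 -0.1437  0.1751] xyaw -26.11 z [-1.e-03 -1.e-04 -1.e+00] F [-0.21 -0.39  0.44] w -0.0001
```

View pics/s3.png

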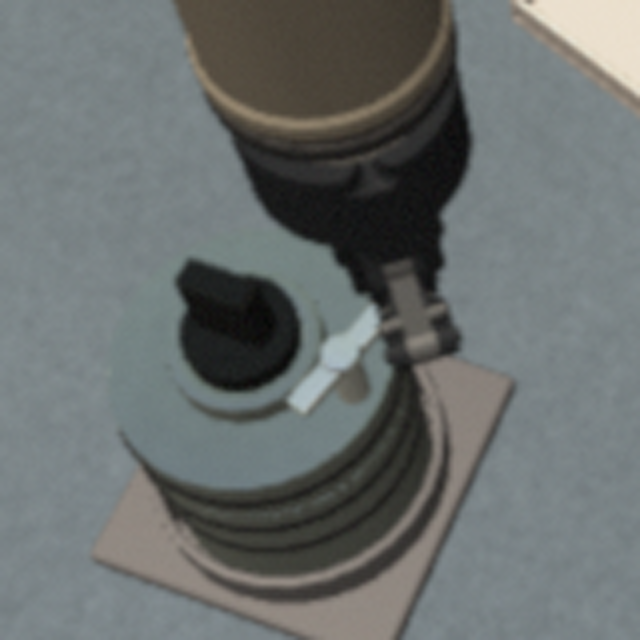

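View pics/t3.png

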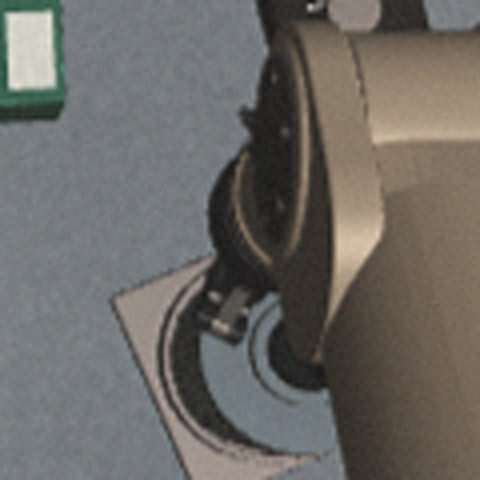

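```bash
python3 -c "
from h import *
s=load('scene3.npz');S=lambda x,y:((x+.5)/4-.5+130,(y+.5)/4-.5+150)
a=onz(s,*S(301,404),.167);b=onz(s,*S(377,312),.167);d=b-a
print(a,b,np.degrees(np.arctan2(d[1],d[0]))-23.7)"
```

```text
[ 0.58673495 -0.19494756  0.167     ] [ 0.57809209 -0.14814213  0.167     ] 76.76210124155591
```

Emit:
{"api": "send_rows", "payload": {"series": [[[0.006,0,0],[0,0,0]],[[0.009,0,-0.004],[0,0,0]],[[0,0,-0.02],[0,0,0]],[[0,0,-0.025],[0,0,0]],[[0,0,-0.025],[0,0,0]],[[0,0,-0.025],[0,0,0]],[[-0.009,0.0131,0],[0,0,0]],[[-0.009,0.0131,0],[0,0,0]],[[-0.009,0.0131,0],[0,0,0]],[[-0.009,0.0131,0],[0,0,0]],[[-0.009,0.013,0],[0,0,0]]]}}

```text
clock: 7.65
tcp_pos: [0.5389, -0.1896, 0.274]
orientation: [3.06, -0.71, -0.001]
contact_force: [0.4, -0.1, 0.2]
grip_width: -0.0002
```

Emit:
{"api": "send_rows", "payload": {"series": [[[0,0,0],[0,0,0.5]],[[0,0,0],[0,0,0.95]],[[0,0,0],[0,0,0.95]],[[0,0,0],[0,0,0.95]],[[0,0,0],[0,0,0.95]],[[0,0,0],[0,0,0.95]],[[0,0,0],[0,0,0.95]],[[0,0,0],[0,0,0.95]],[[0,0,0],[0,0,0.88]],[[0,0,0],[0,0,0]],[[0,0,0],[0,0,0]]], "fingers": 0}}

```text
clock: 9.02
tcp_pos: [0.5399, -0.1891, 0.2743]
orientation: [2.632, -1.715, -0.0]
contact_force: [-0.7, -0.1, 0.0]
grip_width: 0.0853
```

```bash
python3 -c "
from h import *
togo([.5394,-.1888,.169]);snap('4')
s=load('scene4.npz');crop(s,'pics/s4.png',130,150,290,310,4)
"
```

```text
t 9.025 tcp [ 0.5399 -0.1891  0.2743] xyaw -66.17 z [-1.e-04  0.e+00 -1.e+00] F [-0.69 -0.14  0.05] w 0.0853
togo tool [-0.0005  0.0004  0.1053]
```

View pics/s4.png

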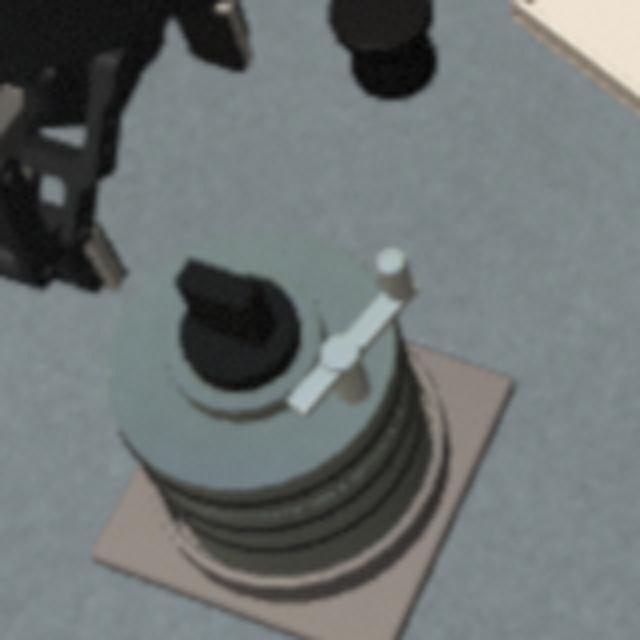

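Emit:
{"api": "send_rows", "payload": {"series": [[[0,0,0.01],[0,0,0]],[[-0.0005,0.0004,0.018],[0,0,0]],[[0,0,0.018],[0,0,0]],[[0,0,0.018],[0,0,0]],[[0,0,0.018],[0,0,0]],[[0,0,0.012],[0,0,0]],[[0,0,0.007],[0,0,0]],[[0,0,0.0035],[0,0,0]],[[0,0,0],[0,0,0]]]}}

```text
clock: 10.25
tcp_pos: [0.5399, -0.1887, 0.17]
orientation: [-2.631, 1.717, -0.001]
contact_force: [0.4, 0.7, -0.2]
grip_width: 0.0853
```

```bash
python3 -c "
from h import *
togo([.5394,-.1888,.169]);snap('5')
s=load('scene5.npz');crop(s,'pics/s5.png',130,130,290,280,4)
"
```

```text
t 10.25 tcp [ 0.5399 -0.1887  0.17  ] xyaw -66.24 z [ 5.e-04 -1.e-04 -1.e+00] F [ 0.38  0.71 -0.2 ] w 0.0853
togo tool [-0.0001  0.0005  0.001 ]
```

View pics/s5.png

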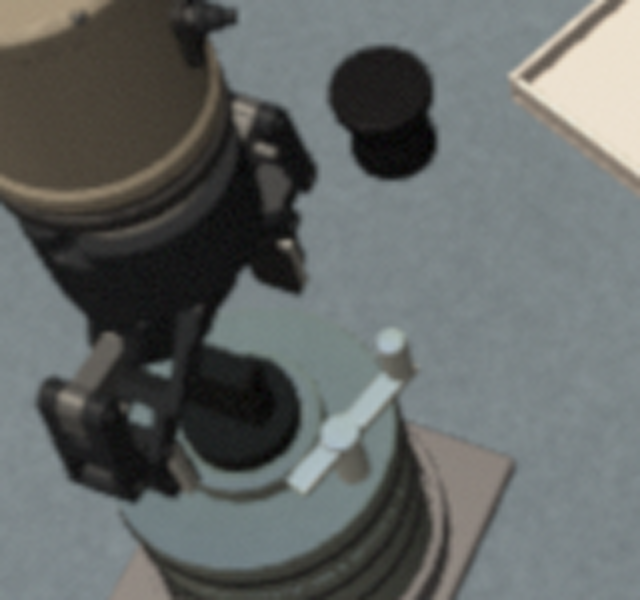

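Emit:
{"api": "send_rows", "payload": {"series": [[[0,0,0],[0,0,0]],[[0,0,0],[0,0,0]],[[0,0,0],[0,0,0]],[[0,0,0],[0,0,0]],[[0,0,0],[0,0,0]],[[0,0,0],[0,0,0]],[[0,0,0],[0,0,0]],[[0,0,0],[0,0,0]]], "fingers": 255, "grip_force": 80}}

```text
clock: 11.35
tcp_pos: [0.5395, -0.1889, 0.1699]
orientation: [2.631, -1.717, 0.0]
contact_force: [-0.3, -1.9, -0.8]
grip_width: 0.0128
```

```bash
python3 -c "
from h import *
o,M=st();print(o['moment']);snap('6')
s=load('scene6.npz');crop(s,'pics/s6.png',130,150,290,310,4)
"
```

```text
t 11.35 tcp [ 0.5395 -0.1889  0.1699] xyaw -66.26 z [-0.e+00 -3.e-04 -1.e+00] F [-0.3  -1.92 -0.78] w 0.0128
[-0.58864189 -0.08568488  0.05402417]
```

View pics/s6.png

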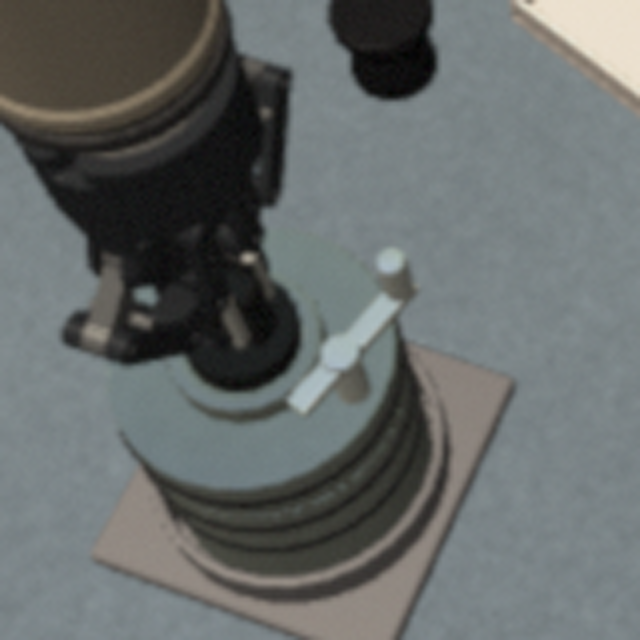

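Emit:
{"api": "send_rows", "payload": {"series": [[[-0.0016,0,-0.0002],[0,0.55,0]],[[-0.0016,0,-0.0002],[0,0.55,0]],[[-0.0016,0,-0.0002],[0,0.55,0]],[[-0.0017,0,-0.0002],[0,0.55,0]]]}}

```text
clock: 11.95
tcp_pos: [0.537, -0.1828, 0.1699]
orientation: [2.534, -1.654, 0.246]
contact_force: [1.6, -3.2, -3.1]
grip_width: 0.0127
```

```bash
cat >> h.py <<'E'
def neck():
    o,M=st(); z=M[:,2]; C=np.array([.5395,-.1888,.136]); v=C-o["tcp_pos"]
    print("tilt",round(np.degrees(np.arctan2((M[:,2]@np.array([.4019,-.9157,0])),-z[2])),2),"along",round(v@z,4),"off tool",np.round(M.T@v,4),"m",np.round(o["moment"],2))
E
python3 -c "
from h import *
neck();snap('7')
s=load('scene7.npz');crop(s,'pics/s7.png',130,150,290,310,4)
"
```

```text
t 11.95 tcp [ 0.537  -0.1828  0.1699] xyaw -66.28 z [ 0.0775 -0.1758 -0.9814] F [ 1.63 -3.15 -3.13] w 0.0127
tilt 11.08 along 0.0345 off tool [-0.0001  0.0001  0.0345] m [-0.2  -0.26  0.01]
```

View pics/s7.png

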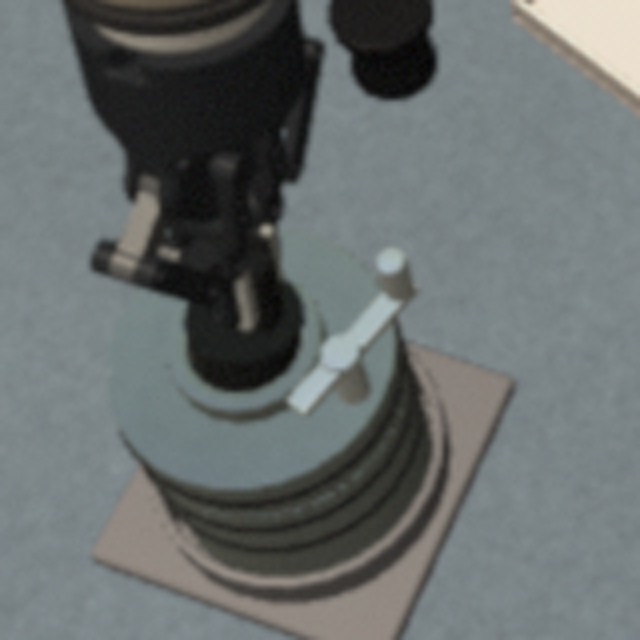

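Emit:
{"api": "send_rows", "payload": {"series": [[[0.0017,0,-0.0003],[0,-0.55,0]],[[0.0017,0,-0.0003],[0,-0.55,0]],[[0.0017,0,-0.0003],[0,-0.55,0]],[[0.0017,0,-0.0003],[0,-0.55,0]],[[0.0017,0,-0.0003],[0,-0.55,0]],[[0.0017,0,-0.0003],[0,-0.55,0]],[[0.0018,0,-0.0003],[0,-0.55,0]],[[0.0018,0,-0.0003],[0,-0.55,0]]]}}

```text
clock: 13.05
tcp_pos: [0.5423, -0.1951, 0.1724]
orientation: [-2.533, 1.652, 0.248]
contact_force: [0.1, -0.4, -6.5]
grip_width: 0.0128
```

```bash
python3 -c "
from h import *
neck();snap('8')
s=load('scene8.npz');crop(s,'pics/s8.png',130,150,290,310,4)
"
```

```text
t 13.05 tcp [ 0.5423 -0.1951  0.1724] xyaw -66.24 z [-0.078   0.1781 -0.9809] F [ 0.08 -0.43 -6.46] w 0.0128
tilt -11.21 along 0.0371 off tool [0.0003 0.     0.0371] m [-0.82 -0.28  0.04]
```

View pics/s8.png

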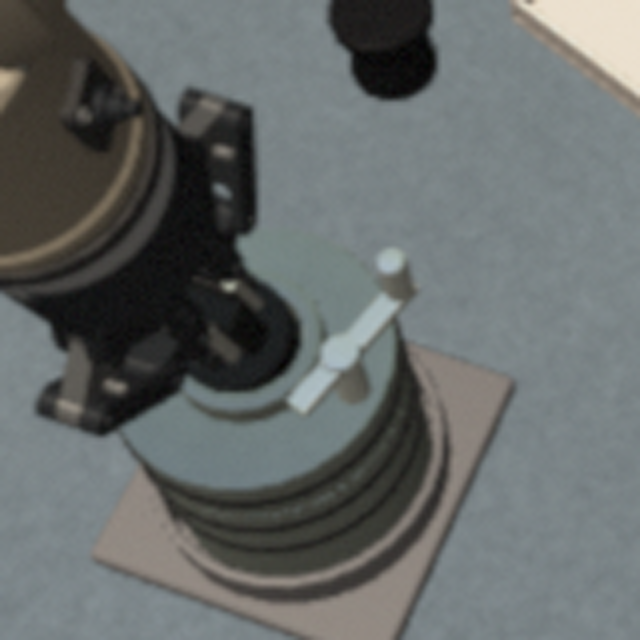

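Emit:
{"api": "send_rows", "payload": {"series": [[[-0.0018,0,-0.0003],[0,0.55,0]],[[-0.0018,0,-0.0003],[0,0.55,0]],[[-0.0018,0,-0.0003],[0,0.55,0]],[[-0.0018,0,-0.0003],[0,0.55,0]],[[-0.0018,0,-0.0003],[0,0.55,0]],[[-0.0019,0,-0.0003],[0,0.55,0]],[[-0.0019,0,-0.0003],[0,0.55,0]],[[-0.0019,0,-0.0003],[0,0.55,0]],[[0.0019,0,-0.0003],[0,-0.55,0]],[[0.0019,0,-0.0003],[0,-0.55,0]],[[0.0019,0,-0.0003],[0,-0.55,0]],[[0.0019,0,-0.0003],[0,-0.55,0]],[[0.002,0,-0.0003],[0,-0.55,0]],[[0.002,0,-0.0003],[0,-0.55,0]],[[0.002,0,-0.0003],[0,-0.55,0]],[[0.002,0,-0.0003],[0,-0.55,0]]]}}

```text
clock: 15.15
tcp_pos: [0.5428, -0.1958, 0.1781]
orientation: [-2.535, 1.653, 0.245]
contact_force: [0.4, -1.3, -5.1]
grip_width: 0.0127
```

```bash
python3 -c "
from h import *
neck();snap('9')
s=load('scene9.npz');crop(s,'pics/s9.png',130,150,290,310,4)
"
```

```text
t 15.15 tcp [ 0.5428 -0.1958  0.1781] xyaw -66.21 z [-0.077   0.1759 -0.9814] F [ 0.37 -1.3  -5.12] w 0.0127
tilt -11.07 along 0.0428 off tool [0.0004 0.0002 0.0428] m [-0.98 -0.37  0.05]
```

View pics/s9.png

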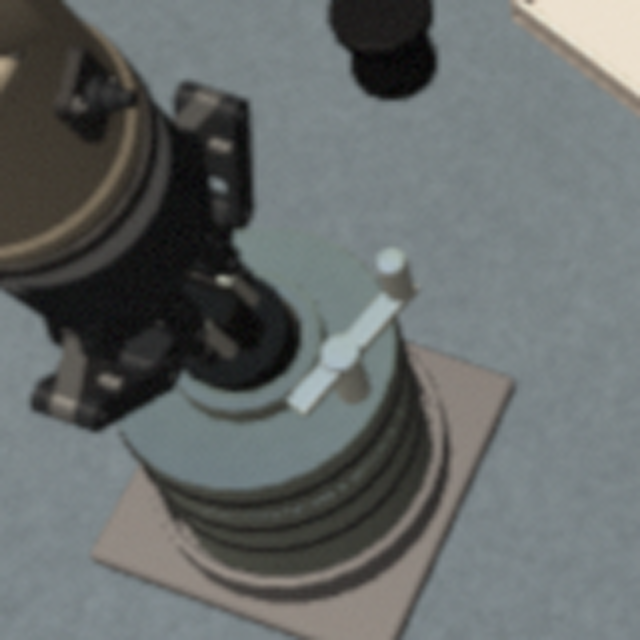

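Emit:
{"api": "send_rows", "payload": {"series": [[[-0.0021,0,-0.0003],[0,0.55,0]],[[-0.0021,0,-0.0003],[0,0.55,0]],[[-0.0021,0,-0.0003],[0,0.55,0]],[[-0.0021,0,-0.0003],[0,0.55,0]],[[-0.0021,0,-0.0003],[0,0.55,0]],[[-0.0021,0,-0.0003],[0,0.55,0]],[[-0.0022,0,-0.0003],[0,0.55,0]],[[-0.0022,0,-0.0003],[0,0.55,0]],[[0.0022,0,-0.0003],[0,-0.55,0]],[[0.0022,0,-0.0003],[0,-0.55,0]],[[0.0022,0,-0.0003],[0,-0.55,0]],[[0.0022,0,-0.0003],[0,-0.55,0]],[[0.0023,0,-0.0003],[0,-0.55,0]],[[0.0023,0,-0.0003],[0,-0.55,0]],[[0.0023,0,-0.0003],[0,-0.55,0]],[[0.0023,0,-0.0003],[0,-0.55,0]]]}}

```text
clock: 17.25
tcp_pos: [0.5436, -0.1966, 0.1848]
orientation: [-2.535, 1.653, 0.243]
contact_force: [-1.3, -0.5, 2.9]
grip_width: 0.0127
```

```bash
python3 -c "
from h import *
neck();snap('10')
s=load('scene10.npz');crop(s,'pics/s10.png',130,150,290,310,4)
"
```

```text
t 17.25 tcp [ 0.5436 -0.1966  0.1848] xyaw -66.19 z [-0.0759  0.1747 -0.9817] F [-1.33 -0.46  2.89] w 0.0127
tilt -10.98 along 0.0496 off tool [0.0007 0.0006 0.0496] m [-0.06  0.18  0.06]
```

View pics/s10.png

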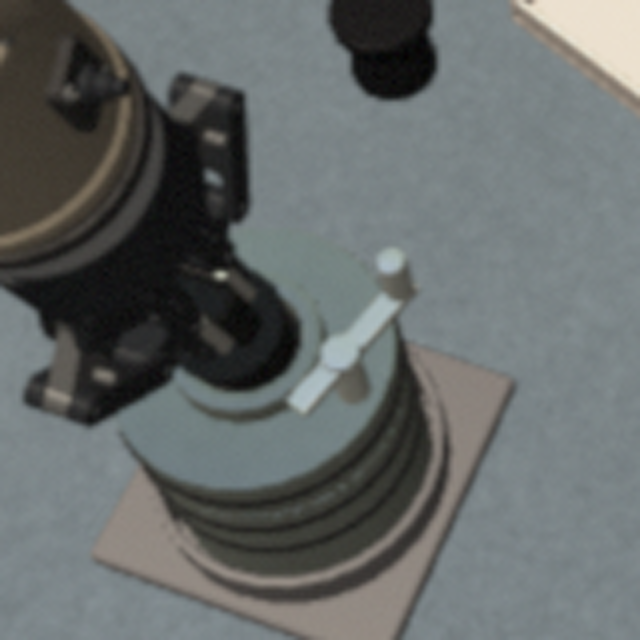

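Emit:
{"api": "send_rows", "payload": {"series": [[[-0.0024,0,-0.0004],[0,0.55,0]],[[-0.0024,0,-0.0004],[0,0.55,0]],[[-0.0024,0,-0.0004],[0,0.55,0]],[[-0.0024,0,-0.0004],[0,0.55,0]],[[0,0,0],[0,0,0]]]}}

```text
clock: 17.98
tcp_pos: [0.5399, -0.1881, 0.1885]
orientation: [2.632, -1.714, 0.007]
contact_force: [-1.4, -1.6, 7.4]
grip_width: 0.0125
```

```bash
python3 -c "
from h import *
neck()"
```

```text
t 17.975 tcp [ 0.5399 -0.1881  0.1885] xyaw -66.14 z [ 0.0035 -0.0034 -1.    ] F [-1.38 -1.65  7.4 ] w 0.0125
tilt 0.26 along 0.0525 off tool [0.0002 0.0008 0.0525] m [-0.42  0.45  0.06]
```

Emit:
{"api": "send_rows", "payload": {"series": [[[0,0,-0.001],[0,0,0]],[[0,0,-0.001],[0,0,0]],[[0,0,-0.001],[0,0,0]],[[0,0,0],[0,0,0]]]}}

```text
clock: 18.48
tcp_pos: [0.5395, -0.188, 0.1894]
orientation: [-2.631, 1.716, 0.001]
contact_force: [0.1, -0.7, 1.2]
grip_width: 0.0129
```

```bash
python3 -c "
from h import *
neck();snap('11')
s=load('scene11.npz');crop(s,'pics/s11.png',130,150,290,310,4)
"
```

```text
t 18.475 tcp [ 0.5395 -0.188   0.1894] xyaw -66.23 z [-1.e-04  4.e-04 -1.e+00] F [ 0.07 -0.66  1.15] w 0.0129
tilt -0.03 along 0.0534 off tool [0.0007 0.0004 0.0534] m [-0.16 -0.06 -0.03]
```

View pics/s11.png

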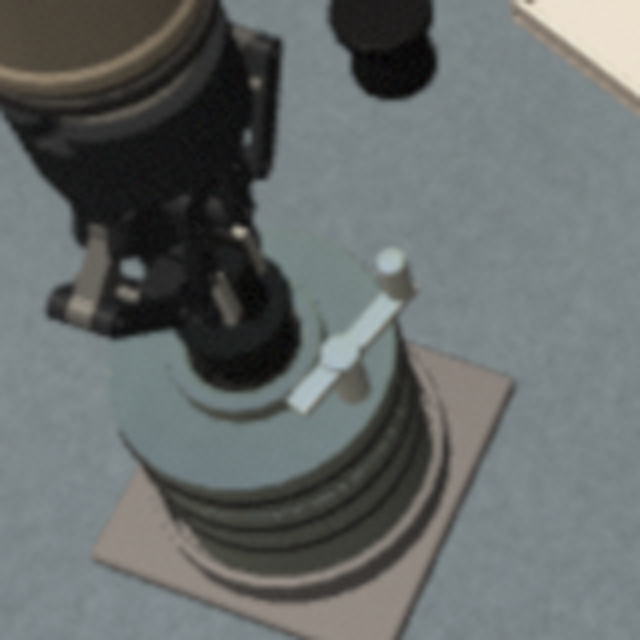

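Emit:
{"api": "send_rows", "payload": {"series": [[[0,0,-0.002],[0,0,0]],[[0,0,-0.003],[0,0,0]],[[0,0,-0.003],[0,0,0]],[[0,0,-0.003],[0,0,0]],[[0,0,-0.003],[0,0,0]],[[0,0,-0.003],[0,0,0]],[[0,0,0],[0,0,0]]]}}

```text
clock: 19.45
tcp_pos: [0.5397, -0.1884, 0.2068]
orientation: [-2.631, 1.717, -0.001]
contact_force: [0.2, 0.4, -0.5]
grip_width: 0.0125
```

Emit:
{"api": "send_rows", "payload": {"series": [[[0,0,-0.005],[0,0,0]],[[0,0,-0.01],[0,0,0]],[[0,0,-0.012],[0,0,0]],[[0,0,-0.012],[0,0,0]],[[0,0,-0.012],[0,0,0]],[[0,0,0],[0,0,0]],[[0,0,0],[0,0,0]]]}}

```text
clock: 20.32
tcp_pos: [0.5393, -0.1884, 0.2572]
orientation: [2.631, -1.717, -0.001]
contact_force: [-0.4, 0.2, -0.7]
grip_width: 0.0131
```

```bash
python3 -c "
from h import *
neck();togo([.535,.11,.25]);snap('12')
s=load('scene12.npz');crop(s,'pics/s12.png',130,120,290,270,4)
"
```

```text
t 20.325 tcp [ 0.5393 -0.1884  0.2572] xyaw -66.25 z [-4.e-04  1.e-04 -1.e+00] F [-0.36  0.23 -0.66] w 0.0131
tilt -0.01 along 0.1212 off tool [ 5.000e-04 -1.000e-04  1.212e-01] m [-0.   -0.03 -0.03]
t 20.325 tcp [ 0.5393 -0.1884  0.2572] xyaw -66.25 z [-4.e-04  1.e-04 -1.e+00] F [-0.36  0.23 -0.66] w 0.0131
togo tool [-0.2748 -0.1163  0.0073]
```

View pics/s12.png

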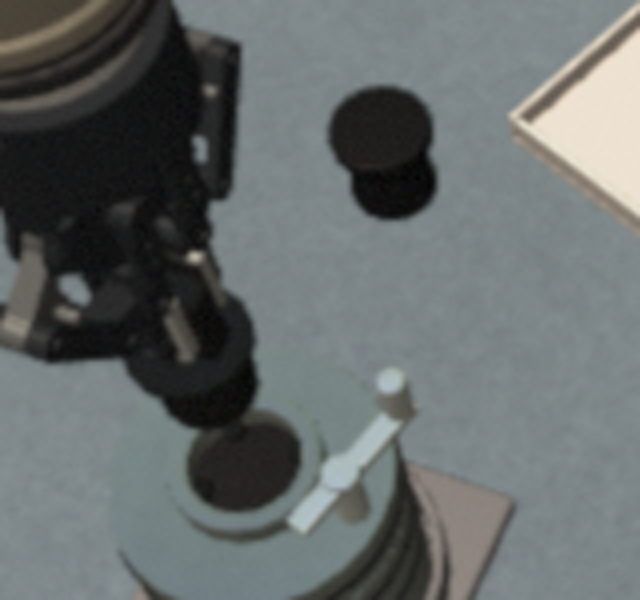

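Emit:
{"api": "send_rows", "payload": {"series": [[[0,0,-0.01],[0,0,0]],[[0,0,-0.01],[0,0,0]],[[-0.012,-0.005,0],[0,0,0]],[[-0.0238,-0.01,0],[0,0,0]],[[-0.0275,-0.0117,0],[0,0,0]],[[-0.0275,-0.0117,0],[0,0,0]],[[-0.0275,-0.0117,0],[0,0,0]],[[-0.0275,-0.0117,0],[0,0,0]],[[-0.0275,-0.0117,0],[0,0,0]],[[-0.0275,-0.0117,0],[0,0,0]],[[-0.0275,-0.0117,0],[0,0,0]],[[-0.0275,-0.0117,0],[0,0,0]],[[-0.012,-0.005,0],[0,0,0]],[[-0.007,-0.003,0],[0,0,0]],[[0,0,0],[0,0,0]],[[0,0,0],[0,0,0]]]}}

```text
clock: 22.42
tcp_pos: [0.5357, 0.1088, 0.2774]
orientation: [2.629, -1.719, 0.0]
contact_force: [-0.1, -0.1, -0.3]
grip_width: 0.0129
```

Emit:
{"api": "send_rows", "payload": {"series": [[[0,0,0.01],[0,0,0]],[[0,0,0.025],[0,0,0]],[[0,0,0.03],[0,0,0]],[[0,0,0.03],[0,0,0]],[[0,0,0.03],[0,0,0]],[[0,0,0.03],[0,0,0]],[[0,0,0.02],[0,0,0]],[[0,0,0.015],[0,0,0]],[[0,0,0.01],[0,0,0]],[[0,0,0],[0,0,0]],[[0,0,0],[0,0,0]]]}}

```text
clock: 23.8
tcp_pos: [0.5361, 0.1103, 0.0781]
orientation: [-2.63, 1.716, -0.001]
contact_force: [0.4, -0.4, -0.5]
grip_width: 0.0131
```

```bash
python3 -c "
from h import *
togo([.535,.11,.053]);snap('13')
s=load('scene13.npz');crop(s,'pics/s13.png',220,70,380,220,4)
"
```

```text
t 23.8 tcp [0.5361 0.1103 0.0781] xyaw -66.25 z [ 1.2e-03  3.0e-04 -1.0e+00] F [ 0.41 -0.4  -0.52] w 0.0131
togo tool [-0.0002  0.0011  0.0251]
```

View pics/s13.png

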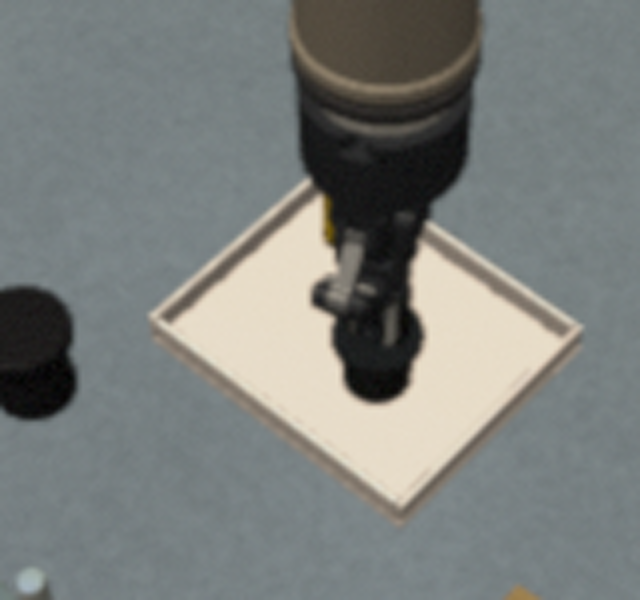

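Emit:
{"api": "send_rows", "payload": {"series": [[[0,0,0.006],[0,0,0]],[[0,0,0.007],[0,0,0]],[[0,0,0.005],[0,0,0]],[[0,0,0.003],[0,0,0]],[[0,0,0],[0,0,0]],[[0,0,0],[0,0,0]]]}}

```text
clock: 24.65
tcp_pos: [0.5357, 0.1102, 0.0566]
orientation: [-2.631, 1.717, -0.0]
contact_force: [-0.4, -0.5, -0.6]
grip_width: 0.0127
```

Emit:
{"api": "send_rows", "payload": {"series": [[[0,0,0.001],[0,0,0]],[[0,0,0.001],[0,0,0]],[[0,0,0],[0,0,0]]]}}

```text
clock: 25.02
tcp_pos: [0.5355, 0.1101, 0.0544]
orientation: [2.631, -1.717, -0.0]
contact_force: [0.1, -0.9, -1.3]
grip_width: 0.0128
```

Emit:
{"api": "send_rows", "payload": {"series": [[[0,0,0.0007],[0,0,0]],[[0,0,0],[0,0,0]]]}}

```text
clock: 25.28
tcp_pos: [0.5355, 0.1101, 0.0538]
orientation: [2.631, -1.717, -0.0]
contact_force: [-0.2, -0.0, -0.8]
grip_width: 0.0127
```

Emit:
{"api": "send_rows", "payload": {"series": [[[0,0,0.0007],[0,0,0]],[[0,0,0],[0,0,0]]]}}

```text
clock: 25.52
tcp_pos: [0.5356, 0.1101, 0.0533]
orientation: [-2.631, 1.717, -0.0]
contact_force: [-1.1, 0.1, 2.3]
grip_width: 0.0125
```

Emit:
{"api": "send_rows", "payload": {"series": [[[0,0,0.0006],[0,0,0]],[[0,0,0],[0,0,0]]]}}

```text
clock: 25.78
tcp_pos: [0.5357, 0.1101, 0.0532]
orientation: [-2.631, 1.717, -0.001]
contact_force: [-2.3, -1.4, 8.0]
grip_width: 0.0128
```

Emit:
{"api": "send_rows", "payload": {"series": [[[0,0,-0.0004],[0,0,0]],[[0,0,0],[0,0,0]]], "grip_force": 20}}

```text
clock: 26.02
tcp_pos: [0.5357, 0.1101, 0.0532]
orientation: [-2.631, 1.717, -0.001]
contact_force: [-1.7, -0.3, 5.3]
grip_width: 0.0127
```

Emit:
{"api": "send_rows", "payload": {"series": [[[0,0,0],[0,0,0]],[[0,0,0],[0,0,0]],[[0,0,0],[0,0,0]],[[0,0,0],[0,0,0]],[[0,0,0],[0,0,0]],[[0,0,0],[0,0,0]]], "fingers": 0}}

```text
clock: 26.78
tcp_pos: [0.5355, 0.1101, 0.0529]
orientation: [-2.631, 1.717, -0.0]
contact_force: [-0.5, -0.3, -0.5]
grip_width: 0.0858
```

```bash
python3 -c "
from h import *
st();snap('14')
s=load('scene14.npz');crop(s,'pics/s14.png',220,70,380,220,4)
"
```

```text
t 26.775 tcp [0.5355 0.1101 0.0529] xyaw -66.25 z [ 0.  0. -1.] F [-0.55 -0.3  -0.49] w 0.0858
```

View pics/s14.png

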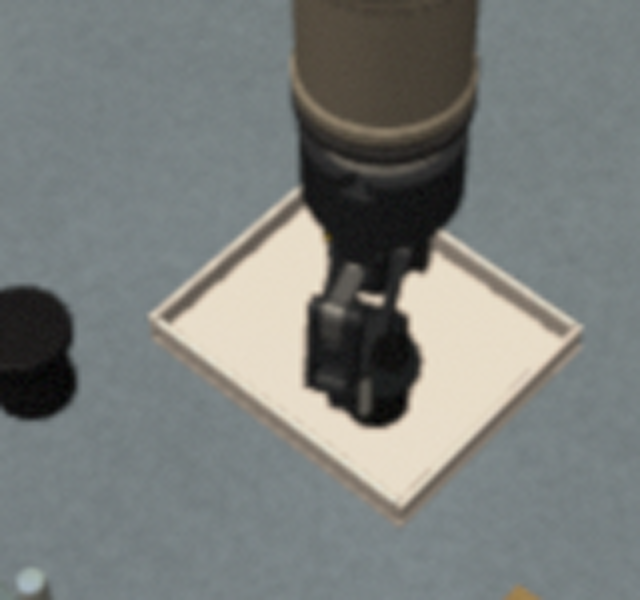

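Released and standing. I'll raise the gripper straight up and check.

Emit:
{"api": "send_rows", "payload": {"series": [[[0,0,-0.005],[0,0,0]],[[0,0,-0.01],[0,0,0]],[[0,0,-0.02],[0,0,0]],[[0,0,-0.025],[0,0,0]],[[0,0,-0.03],[0,0,0]],[[0,0,-0.03],[0,0,0]],[[0,0,-0.03],[0,0,0]],[[0,0,-0.02],[0,0,0]],[[0,0,0],[0,0,0]],[[0,0,0],[0,0,0]]]}}

```text
clock: 28.12
tcp_pos: [0.535, 0.1099, 0.2223]
orientation: [2.63, -1.716, -0.001]
contact_force: [-0.6, -0.6, -0.1]
grip_width: 0.0856
```

```bash
python3 -c "
from h import *
st();snap('15')
s=load('scene15.npz');t=load('top15.npz');crop(s,'pics/s15.png',130,80,390,310,3)
crop(t,'pics/t15.png',240,120,460,300,3)
"
```

```text
t 28.125 tcp [0.535  0.1099 0.2223] xyaw -66.25 z [-8.e-04 -4.e-04 -1.e+00] F [-0.62 -0.56 -0.1 ] w 0.0856
```

View pics/s15.png

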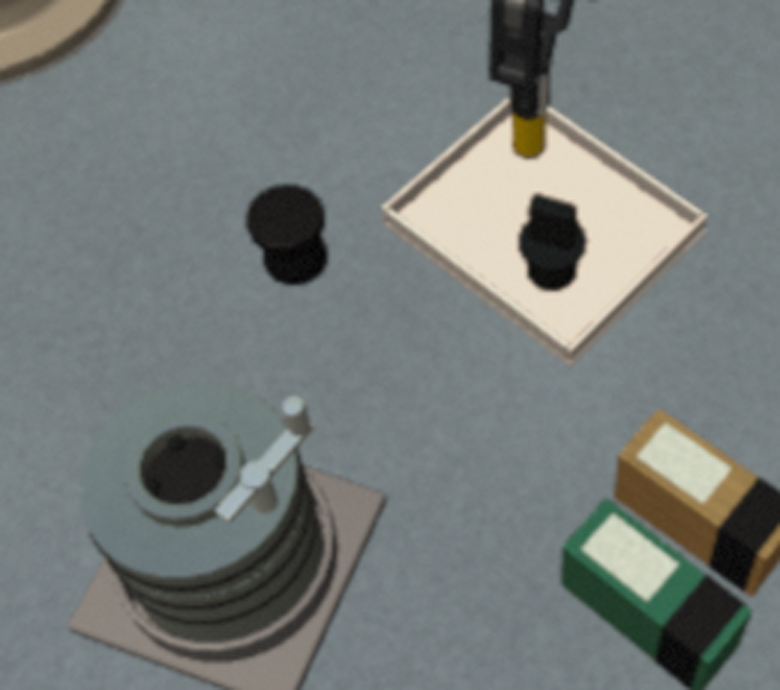

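View pics/t15.png

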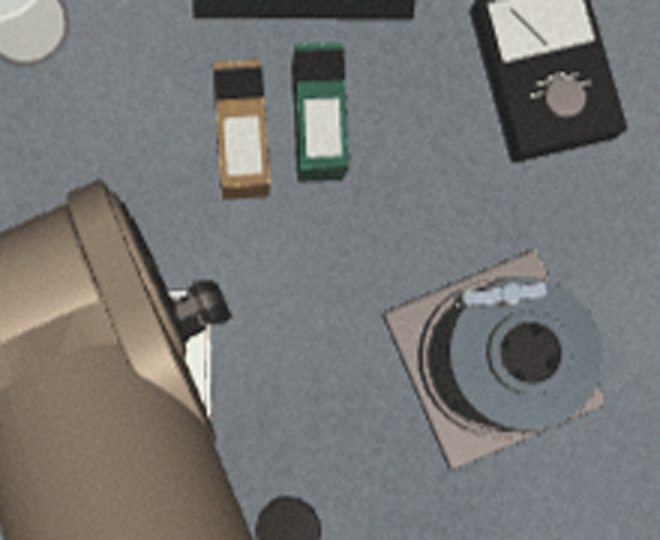

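The stopper stands upright in the tray at about (552,240) in the scene crop. The tank is down, the keeper is still swung aside, and the cassette and cartons have not moved.

```bash
python3 -c "
from bench import r
print(r.hand_in())"
```

```text
the job is handed in; nothing more can be done
None
```

The stopper is out of the tank and standing upright in the drying tray, let go, and the job is handed in. The hand-in came back with no verdict.

- **Keeper:** I pushed its post round to about 1.3 rad, measured in the scene image, with the stopper still plugged in. It was still there in the last pictures.
- **Rocking:** I gripped the tab and rocked the stopper about the neck roughly 11° each way, six times, easing it up about 3 mm per swing. It came loose after about 16 mm. The vertical pull stayed below about 7 N wherever I read it, against the 13 N that lifts the tank, and the tank never visibly rose.
- **Odd reading:** As I brought the loose stopper back upright there was a brief 7 N push upwards on the tool. It was gone at the next reading, and I did not find out why.
- **Placing:** I lowered it to about 8 N of contact at (0.535, 0.110), opened the gripper and backed off straight up.

The last pictures, at 28 s, show the stopper upright in the tray and the tank seated. The cassette and both cartons look where they were at the start, and the gripper is well clear. In the top view the arm hid most of the tray, so the stopper and cassette were checked in the scene view only. I judged these final states by eye rather than measuring them.

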